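# Hold back the sprung arm of the coin rack

## Robot

A 7-joint arm with a two-finger parallel gripper is mounted at the origin on the work surface. World frame = base frame: x ahead of the robot, y to its left, z up, the work surface at z = 0. Lengths are in m, angles in rad, forces in N, time in s.
With the tool pointing down it reaches from about 0.425 to 0.825 m from the base axis. Payload 3.6 kg.
Tool frame: the origin (TCP) lies at the very end of the fingers, on their centre line; the grasp point (between the pads) lies tcp_to_grasp behind it (tcp_to_grasp is the distance from the TCP to the grasp point, in m); z points along the fingers, y is the line along which they close (so a half turn about z gives the same grasp; the last joint's range is limited). The gripper opens to 93 mm and grips with 3 to 60 N. Pads are 15 mm wide; open, the fingers measure 128 mm over their backs; the gripper's body (75 mm by 188 mm) begins 65 mm behind the grasp point.
Start: joints at [-1.365, 0.615, -0.013, 1.423, 0.008, 1.103, -0.04], TCP at [0.149, 0.633, 0.186] pointing down, gripper open.
Joint ranges: [-3.12, 3.12], [-0.3, 2.06], [-1.34, 1.32], [0.26, 2.42], [-1.36, 4.5], [0.01, 1.98], [-2.84, 2.84]. Speed limits (rad/s): [2.79, 2.79, 3.14, 3.14, 3.14, 3.14, 3.14].

## Interface

Orientations are given as a rotation vector (axis times angle).
In Python, from plant import * gives the robot as it stands.
- The arm moves only by the tool arm_command, never from a script. Its arguments are lists of equal length, an entry for each row: "delta_pos": the shift along the tool's x, y, z in units of 150 mm (1.0 is 150 mm), a list of three; "rotation": the turn, a rotation vector about the tool's x, y, z in units of 90 degrees (1.0 is 90 degrees), a list of three; "grip": the opening, from -1 (shut) to 1 (fully open). In form: {"delta_pos": [[dx, dy, dz], ...], "rotation": [[ax, ay, az], ...], "grip": [grip, ...]}. A call has 1 to 5 rows; each row is the pose to reach, as a shift and turn from the pose commanded when the call began, along the tool's axes at that moment; what a row does not reach only later rows make up. A row lasts 1/8 s, in which the tool goes at most 62.5 mm and 10.7 degrees, less where a joint would pass 70% of its speed; a pose out of reach is approached as far as the arm can. A call with a number of a shift or a turn outside -1 to 1 is refused whole. A call with a gripper value outside its range is refused whole. The fingers move at their own pace and stop on an object; the grip force is fixed at half the most. Time passes only in rows, so rows that repeat a pose let the fingers close. It gives the time, the measured TCP pose, the force, the opening and the grip force at its end, in the units of the state.
- get_state(): the state, without advancing time (a new reading comes with each control period).
- camera(name): name is "scene" or "top"; returns the picture (480x640x3 uint8, red, green, blue); there is no depth.
- camera_model(name): a dict with "mtx" (3x3 intrinsics, pixels), "R" (3x3) and "t" (3): a world point X has camera coordinates R X + t. Camera axes: x right, y down, z forward; pixel columns grow to the right and rows downward; lengths in m; the calibration is good to about 2 mm. A picture is of the moment at which its call begins. camera_model takes no time and is no camera call.
- job_done(): hands the job in; it is judged then, once.
Trained networks look in the newest picture that a camera, given by its name, has taken for a name from the list of things; names that differ only in an ending like _2 or _b are one class to them, and where a whole thing is asked for, a point or a joint stands for the part that bears it (a point fixed in the world has none). Each returns a list of dicts, best first, with "p" (0 to 1); they miss things now and then, are a little off and sometimes report something else, mostly with a low value. They report only what shows in the picture. A call takes as long as a camera call.
- look_for(query, camera): "box" ([left, top, width, height] in pixels, round what is visible of it).
The state is a dict: "time": time; "joint_positions": joint angles; "joint_vel": joint speeds; "effort": joint torques, N m; "position": TCP position; "ee_rot": TCP orientation; "force": force on the tool from outside, world axes, zero at the start; "torque": the same for the moment, N m; "finger_gap": finger opening in m; "gripper_force": force on a finger pad.
Only numpy, scipy, OpenCV 4.12 (cv2) and the standard library are available. Lean on these libraries where they do the work, as an engineer would, in place of code of your own. Each camera call takes 0.05 s, during which the arm holds its last target. There are 200 camera calls.

## Task

The small black iron weight is parked in its seat on the wooden coin rack, behind the brass sprung arm: lift it out by its knob and set it down upright in the round wooden dish, without dropping it. Then push the arm's post back, away from the row of coins, past the click of its pawl and on to its stop, and finish while still holding it there, so that the coins can be taken out. Leave everything else where it stands.

Things in the scene. Friction and masses are not known exactly. Their poses are not given: they have to be found in the camera images.
- rack: Wooden coin rack, fixed: board 220 (x) by 240 (y, -115 to +125) by 18 mm thick, origin at its underside. A row of coins stands on edge along y at x = -50, from y = 12 to 117, tops 54 mm above the shelf. The brass sprung arm lies across the row's -y end and swings to -y. Weight seat at x = -12, y = -54 mm: flat board top (18 mm up) in a 5 mm high ring, 49 mm inside.
- pivot_axis (a point): Vertical axis of the sprung arm, at rack x = 60, y = 0 mm, given at the board's top (18 mm above the shelf). The pivot's boss reaches 52 mm above the shelf; the arm's stop, a 12 mm round post 55 mm from the axis, 40 mm.
- tensioner (a joint): Swing of the brass sprung arm, rad: 0 = rest, pointing from pivot to rack -x; grows (counter-clockwise from above) as the post is pushed to rack -y, hard stop 0.78. Spring: 3 N at the post at rest, 7.5 N at the stop; the pawl adds a few N from 0.38 to 0.5 and clicks by 0.57. Let go past the click, it springs back to the pawl at about 0.57: too little. Seated weight blocks it near 0.3.
- post_top (a point): Centre of the top of the upright round brass post at the arm's free end, 110 mm from the pivot axis, 100 mm above the shelf. The post is 16 mm in diameter and rises clear from 46 mm to 100 mm above the shelf (a 20 mm roller lies below). It can be pushed from its +y side or pinched; it travels on a circle about the pivot.
- pawl (a joint): Slide of the steel pawl block on the rack, beside the arm's tip (m): 0 = home, up to 0.007 while the arm's nose pushes it outward during the click. Its top is 41 mm above the shelf.
- weight: The small black iron weight (about 0.27 to 0.55 kg): round body 44 mm in diameter and 28 mm high, a neck 14 mm in diameter, on top a cylindrical grip knob 22 mm in diameter from 38 to 52 mm above its underside. Origin at the centre of its underside. It starts upright in the seat on the rack, some 67 mm from the arm's post.
- dish_floor (a point): Centre of the inner floor (6 mm above the shelf) of a round wooden dish with a cork floor, fixed to the shelf: 120 mm outer, 112 mm inner diameter, rim 12 mm above the shelf.
- weight_big: Bystander: a larger black iron weight, 58 mm in diameter, 60 mm high, standing on the shelf. Origin at its underside. Leave alone.
- moneybox: Bystander: a tin money box, upright cylinder 86 mm in diameter, 112 mm high. Origin at its underside. Its place and the dish's are sometimes swapped. Leave alone.
- bottle: Bystander: amber glass coin bottle, 64 mm in diameter, 140 mm high. Origin at its underside. Leave alone.
- magnifier: Bystander: brass magnifier lying flat, 82 mm round with an 85 mm handle along its -x, 14 mm high. Origin under the lens. Leave alone.
- capsules: Bystander: a stack of four clear coin capsules, 46 mm in diameter, 30 mm high. Origin at its underside. Leave alone.

How it is judged:
On the way, in this order (a step that is already met when the one before it is completed fails the run):
1. the small weight stands upright in the dish, let go (horizontal distance between weight and dish_floor below 0.036 m and height (world z) of weight between 0.003 and 0.012 m and angle between weight's own z axis and vertical below 0.1 rad and linear speed of weight below 0.03 m/s and contact force between the fingers and weight below 0.05 N), for 0.2 s.
2. the sprung arm has been pushed past its click (value of joint tensioner above 0.6 rad), for 0.1 s.
At the end, for the whole second after the job is handed in: Fingers hold the arm (over 1.5 N) still within 0.1 rad of its stop (joint above 0.68), the pawl home again (below 2 mm); the small weight stands upright (0.1 rad), still and untouched on the dish's floor, its centre within 36 mm of the dish's (all of step 1 and value of joint tensioner above 0.68 rad and value of joint pawl below 0.002 m and contact force between the fingers and tensioner above 1.5 N and velocity of joint tensioner between -0.1 and 0.1 rad/s); the arm keeps its last pose, push and grip.
It fails at once if a bystander is pushed over 20 mm out of its place or tipped (distance of any of moneybox, bottle, magnifier, weight_big, capsules from where it was at the start of the episode above 0.02 m or angle between any of moneybox, bottle, magnifier, weight_big, capsules's own z axis and vertical above 0.3 rad).
It fails at once if the weight is dropped over the dish from more than some 4 cm (horizontal distance between weight and dish_floor below 0.06 m and height (world z) of weight above 0.05 m and contact force between the fingers and weight below 0.02 N).
It also fails if it takes over 54 s, if anything falls off the work surface, if the arm or the gripper's body presses on something with over 40 N, if the wrist force passes 120 N, or if a joint passes its speed limit or range.

## Working session

There is one attempt and no reset: what is moved stays moved. The work goes in short steps, Python scripts to look and compute and a tool call to move; the robot and the scene stay as the last step left them, time stands still between calls to the robot, and variables do not carry over. Pictures are saved under pics/ and viewed, at most 11 in all, crops included, and the job is handed in when it is done.

Besides the shell and the picture viewer there is one more tool, called after "Emit:" as name(argument=value, ...) on one line, values as JSON. arm_command: Moves the arm, as the interface text tells. Shifts and turns lie within -1 to 1; 1 stands for 150 mm of shift or 90 degrees of turn. Its arguments: {"type":"object","properties":{"delta_pos":{"type":"array"},"rotation":{"type":"array"},"grip":{"type":"array"}},"required":["delta_pos","rotation","grip"]}

```bash
mkdir -p pics; python3 - <<'E'
from plant import *
import cv2
for c in("scene","top"):
    im=camera(c); cv2.imwrite(f"pics/{c}0.png",im[:,:,::-1])
    m=camera_model(c); print(c,m)
    for q in("weight","post_top","pivot_axis","dish_floor","rack","weight_big","moneybox","bottle","pawl","capsules","magnifier"):
        try: print(q,[(round(d["p"],2),[round(v) for v in d["box"]]) for d in look_for(q,c)[:2]])
        except Exception as e: print(q,e)
s=get_state();print(s)
E
```

```text
scene {'mtx': array([[514.60034269,   0.        , 323.5819286 ],
       [  0.        , 514.60034269, 231.47045594],
       [  0.        ,   0.        ,   1.        ]]), 'R': array([[ 0.34467341,  0.9386545 , -0.01131236],
       [ 0.65607184, -0.24949321, -0.71226601],
       [-0.67139406,  0.23807744, -0.70181846]]), 't': array([-0.21639651, -0.32302359,  1.37586043])}
weight [(0.96, [268, 218, 18, 26])]
post_top [(0.86, [280, 183, 52, 67])]
pivot_axis [(0.63, [224, 174, 160, 127])]
dish_floor [(0.8, [119, 232, 64, 47])]
rack [(0.93, [224, 174, 162, 122])]
weight_big [(0.8, [168, 301, 42, 41])]
moneybox [(0.89, [410, 146, 49, 67])]
bottle [(0.82, [473, 215, 47, 74])]
pawl []
capsules [(0.83, [442, 231, 27, 25]), (0.68, [244, 221, 23, 10])]
magnifier [(0.63, [143, 349, 49, 104])]
top {'mtx': array([[433.91107108,   0.        , 321.70125025],
       [  0.        , 433.91107108, 242.23385899],
       [  0.        ,   0.        ,   1.        ]]), 'R': array([[ 0.0190416 , -0.99953707, -0.02372893],
       [-0.99460377, -0.01651609, -0.10242342],
       [ 0.1019841 ,  0.02555119, -0.9944
[... 589 characters left out ...]
: array([-1.36550661,  0.61489737, -0.01259538,  1.42334596,  0.00812734,
        1.10340547, -0.04039991]), 'joint_vel': array([ 1.54543536e-03, -9.38979910e-05, -2.28257362e-04,  1.07069204e-03,
       -1.92168762e-04, -1.97513330e-03,  2.14698704e-03]), 'effort': array([-6.99908082e-05, -4.58830047e+01,  2.08838666e-01, -1.66034102e+01,
       -6.10756734e-02,  1.28528374e-02,  3.44481009e-05]), 'position': array([0.14930246, 0.63261583, 0.18585991]), 'ee_rot': array([-3.63199840e-01, -3.12051659e+00,  7.32023635e-06]), 'force': array([ 0.84699841, -0.24051944, -0.08962732]), 'torque': array([ 0.02421596, -0.00407951,  0.01118405]), 'gripper_force': 0.0, 'finger_gap': 0.09285543945096722}
```

```bash
python3 - <<'E'
import cv2
a=cv2.imread("pics/scene0.png")[130:330,100:400]; b=cv2.imread("pics/top0.png")[190:360,240:520]
cv2.imwrite("pics/a.png",cv2.resize(a,(800,533),interpolation=2)); cv2.imwrite("pics/b.png",cv2.resize(b,(800,486),interpolation=2))
E
```

```text
(no output)
```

View pics/a.png

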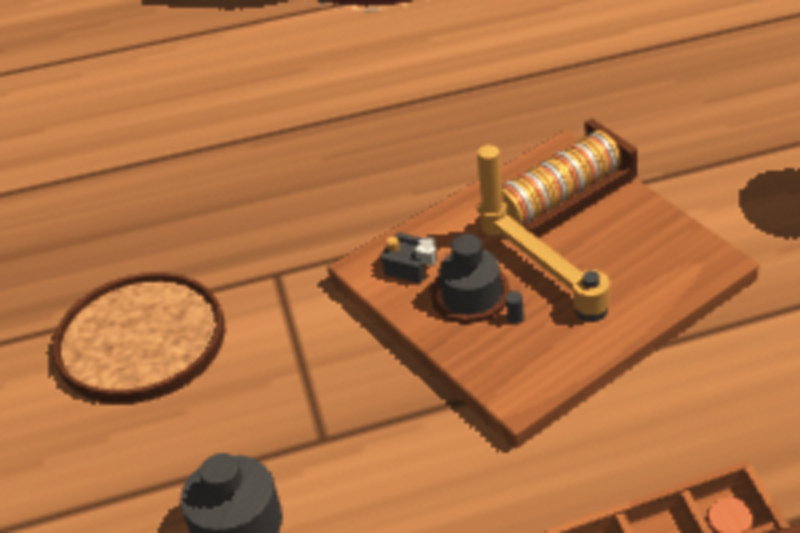

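View pics/b.png

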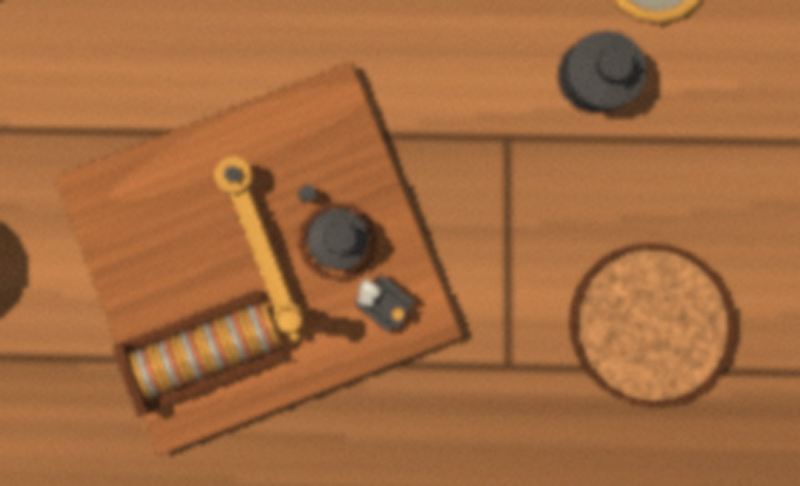

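View pics/top0.png

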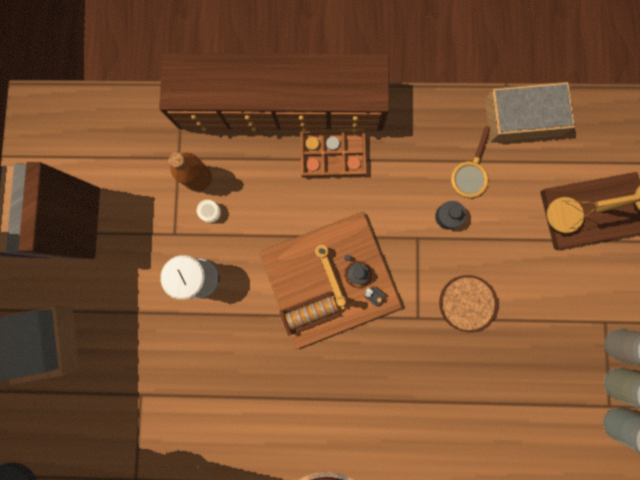

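```bash
cat > h.py <<'E'
import numpy as np
from plant import *
def ray(c,px):
    m=camera_model(c);R=np.array(m["R"]);C=-R.T@np.array(m["t"])
    d=R.T@np.linalg.inv(m["mtx"])@np.array([px[0],px[1],1.]);return C,d/np.linalg.norm(d)
def tri(a,b,ca="scene",cb="top"):
    C1,d1=ray(ca,a);C2,d2=ray(cb,b)
    s=np.linalg.lstsq(np.c_[d1,-d2],C2-C1,rcond=None)[0]
    p,q=C1+s[0]*d1,C2+s[1]*d2;return (p+q)/2,np.linalg.norm(p-q)
def onz(c,px,z):
    C,d=ray(c,px);return C+d*(z-C[2])/d[2]
def proj(c,X):
    m=camera_model(c);v=m["mtx"]@(np.array(m["R"])@X+m["t"]);return v[:2]/v[2]
E
python3 - <<'E'
from h import *
np.set_printoptions(precision=4,suppress=True)
P=dict(post=((283,187),(341.2,300.6),.1),knob=((274.8,221.1),(360.8,271.2),.07),pivot=((322,234.6),(321.9,251.3),.052),dish=((152.9,256),(468.9,303.8),.006),stop=((293,240.3),(348,257),.04))
for k,(a,b,z) in P.items(): print(k,*tri(a,b),onz("scene",a,z),onz("top",b,z))
# board corners at z=.018, top
for p in((354,64),(58,178),(169,453),(467,335)): print(onz("top",(240+.35*p[0],190+.35*p[1]),.018))
for p in((515,440),(330,268),(756,266)): print(onz("scene",(100+.375*p[0],130+.375*p[1]),.018))
for c,b in(("moneybox",(189,275)),): print(onz("top",b,.1))
print(onz("top",(452,216),.03))
E
```

```text
post [ 0.462  -0.0216  0.0998] 0.0009527400340275688 [ 0.4624 -0.0212  0.1   ] [ 0.4619 -0.0221  0.1   ]
knob [ 0.5202 -0.0588  0.0733] 0.003944369820120471 [ 0.5173 -0.0561  0.07  ] [ 0.5198 -0.0609  0.07  ]
pivot [0.5607 0.0199 0.0474] 0.00409767516151414 [0.5655 0.0204 0.052 ] [0.5597 0.0178 0.052 ]
dish [ 0.458  -0.2918  0.0042] 0.004165312864400581 [ 0.4609 -0.2896  0.006 ] [ 0.4577 -0.2934  0.006 ]
stop [ 0.5502 -0.0343  0.0418] 0.0036962152090209374 [ 0.549  -0.0321  0.04  ] [ 0.5498 -0.0361  0.04  ]
[ 0.6475 -0.0697  0.018 ]
[0.5581 0.15   0.018 ]
[0.3588 0.0621 0.018 ]
[ 0.4482 -0.1539  0.018 ]
[ 0.6567 -0.0675  0.018 ]
[ 0.453  -0.1472  0.018 ]
[0.5639 0.1503 0.018 ]
[0.5053 0.2735 0.1   ]
[ 0.6406 -0.2536  0.03  ]
```

```bash
cat >> h.py <<'E'
from scipy.spatial.transform import Rotation as Ro
def goto(x,y,z,yaw):
    """units needed to reach tool-down pose with closing axis at world angle yaw (deg, mod 360)"""
    s=get_state();R=Ro.from_rotvec(s["ee_rot"]);M=R.as_matrix()
    a=np.radians(yaw);yy=np.array([np.cos(a),np.sin(a),0]);zz=np.array([0,0,-1.]);T=np.c_[np.cross(yy,zz),yy,zz]
    print("t",round(s["time"],2),"pos",s["position"].round(4),"yaw",round(np.degrees(np.arctan2(M[1,1],M[0,1])),1),"gap",round(s["finger_gap"],4),"gf",round(s["gripper_force"],2),"F",s["force"].round(2),"q",s["joint_positions"].round(2))
    print("delta",(M.T@(np.array([x,y,z])-s["position"])/.15).round(3),"rot",(Ro.from_matrix(M.T@T).as_rotvec()/(np.pi/2)).round(3))
E
python3 - <<'E'
from h import *
import plant
try: print(tcp_to_grasp)
except Exception as e: print(e,[k for k in dir(plant) if k[0]!="_"])
goto(.35,.5,.22,76.7);goto(.518,-.058,.15,57)
E
```

```text
0.0188
t 1.2 pos [0.1493 0.6326 0.1859] yaw 76.7 gap 0.0929 gf 0.0 F [ 0.85 -0.24 -0.09] q [-1.37  0.61 -0.01  1.42  0.01  1.1  -0.04]
delta [-1.505 -0.553 -0.228] rot [-0. -0.  0.]
t 1.2 pos [0.1493 0.6326 0.1859] yaw 76.7 gap 0.0929 gf 0.0 F [ 0.85 -0.24 -0.09] q [-1.37  0.61 -0.01  1.42  0.01  1.1  -0.04]
delta [-3.45  -3.917  0.239] rot [-0.    -0.     0.219]
```

Emit:
arm_command(delta_pos=[[-1,-0.6,-0.2],[-1,-0.6,-0.2],[-1,-0.6,-0.2],[-1,-0.6,-0.2]], rotation=[[0,0,0],[0,0,0.1],[0,0,0.22],[0,0,0.22]], grip=[0.08,0.08,0.08,0.08])

```text
time: 1.7
position: [0.2803, 0.507, 0.2173]
ee_rot: [0.909, 3.003, 0.002]
force: [0.4, 1.3, 0.1]
finger_gap: 0.0576
gripper_force: 0.0
```

```bash
python3 -c "
from h import *
goto(.518,-.058,.16,57)"
```

```text
t 1.7 pos [0.2803 0.507  0.2173] yaw 56.3 gap 0.0576 gf 0.0 F [0.43 1.27 0.12] q [-1.17  0.47  0.09  1.59 -0.04  1.07 -0.08]
delta [-3.406 -2.257  0.39 ] rot [ 0.001  0.002 -0.007]
```

Emit:
arm_command(delta_pos=[[-1,-0.6,0],[-1,-0.6,0],[-1,-0.6,0],[-1,-0.6,0]], rotation=[[0,0,0],[0,0,0],[0,0,0],[0,0,0]], grip=[0.08,0.08,0.08,0.08])

```text
time: 2.2
position: [0.353, 0.3501, 0.2161]
ee_rot: [0.903, 3.008, -0.001]
force: [-0.0, 1.0, 0.2]
finger_gap: 0.05
gripper_force: 0.0
```

Emit:
arm_command(delta_pos=[[-1,-0.7,0],[-1,-0.7,0],[-1,-0.7,0],[-1,-0.7,0]], rotation=[[0,0,0],[0,0,0],[0,0,0],[0,0,0]], grip=[0.08,0.08,0.08,0.08])

```text
time: 2.7
position: [0.4211, 0.1808, 0.216]
ee_rot: [0.903, 3.008, -0.001]
force: [-0.1, -0.2, 0.4]
finger_gap: 0.0503
gripper_force: 0.0
```

Emit:
arm_command(delta_pos=[[-1,-0.7,0],[-1,-0.7,0],[-1,-0.7,0],[-1,-0.7,0]], rotation=[[0,0,0],[0,0,0],[0,0,0],[0,0,0]], grip=[0.08,0.08,0.08,0.08])

```text
time: 3.2
position: [0.4897, 0.0113, 0.2158]
ee_rot: [0.901, 3.008, -0.001]
force: [-0.0, 0.4, -0.9]
finger_gap: 0.0502
gripper_force: 0.0
```

```bash
python3 -c "
from h import *
goto(.518,-.058,.14,57)"
```

```text
t 3.2 pos [0.4897 0.0113 0.2158] yaw 56.6 gap 0.0502 gf 0.0 F [-0.01  0.44 -0.87] q [-0.25  0.34  0.25  1.84 -0.1   0.98  1.03]
delta [-0.411 -0.282  0.506] rot [-0.     0.001 -0.004]
```

Emit:
arm_command(delta_pos=[[-0.41,-0.28,0.2],[-0.41,-0.28,0.6],[-0.41,-0.28,0.6],[-0.41,-0.28,0.6]], rotation=[[0,0,0],[0,0,0],[0,0,0],[0,0,0]], grip=[0.08,0.08,0.08,0.08])

```text
time: 3.7
position: [0.5172, -0.0519, 0.1264]
ee_rot: [-0.887, -3.013, -0.003]
force: [0.1, 0.3, -0.4]
finger_gap: 0.0502
gripper_force: 0.0
```

```bash
python3 - <<'E'
from h import *
import cv2
goto(.518,-.058,.0505,57)
ims=[]
s=get_state();p=s["position"]
for c,q in(("scene",(.518,-.058,.06)),("top",(.518,-.058,.06))):
    u,v=proj(c,np.array(q)).astype(int);im=camera(c)
    print(c,look_for("weight",c)[:1], proj(c,p))
    ims.append(cv2.resize(im[v-50:v+50,u-50:u+50,::-1],(400,400),interpolation=2))
cv2.imwrite("pics/c.png",np.hstack(ims))
E
```

```text
t 3.7 pos [ 0.5172 -0.0519  0.1264] yaw 57.2 gap 0.0502 gf 0.0 F [ 0.08  0.31 -0.4 ] q [-0.1   0.49  0.24  1.88 -0.16  0.79  1.22]
delta [-0.027 -0.032  0.506] rot [ 0.001 -0.001  0.002]
scene [{'box': [267.5, 217.6, 20.4, 27.6], 'p': 0.69}] [274.62247616 197.73234368]
top [] [357.91709089 271.45407914]
```

View pics/c.png

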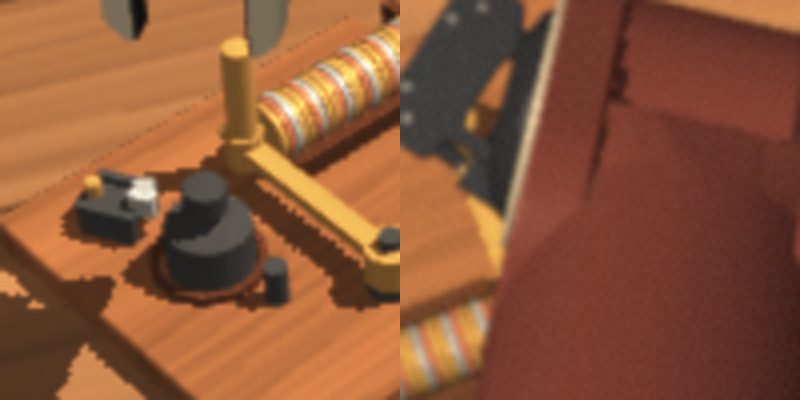

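Emit:
arm_command(delta_pos=[[-0.027,-0.032,0.15],[-0.027,-0.032,0.3],[-0.027,-0.032,0.42],[-0.027,-0.032,0.5],[-0.027,-0.032,0.5]], rotation=[[0,0,0],[0,0,0],[0,0,0],[0,0,0],[0,0,0]], grip=[0.08,0.08,0.08,0.08,0.08])

```text
time: 4.53
position: [0.5173, -0.061, 0.0509]
ee_rot: [-0.894, -3.012, -0.0]
force: [-0.9, -0.7, -0.2]
finger_gap: 0.0502
gripper_force: 0.0
```

```bash
python3 - <<'E'
from h import *
import cv2
goto(.518,-.058,.0505,57)
u,v=proj("scene",np.array((.518,-.058,.06))).astype(int);im=camera("scene")
cv2.imwrite("pics/d.png",cv2.resize(im[v-50:v+50,u-50:u+50,::-1],(500,500),interpolation=2))
E
```

```text
t 4.53 pos [ 0.5173 -0.061   0.0509] yaw 56.9 gap 0.0502 gf 0.0 F [-0.89 -0.75 -0.15] q [-0.06  0.61  0.2   1.95 -0.2   0.61  1.27]
delta [0.007 0.019 0.003] rot [ 0.    -0.    -0.001]
```

View pics/d.png

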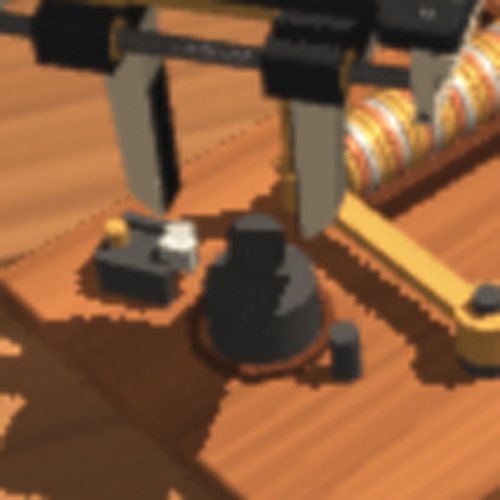

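```bash
python3 - <<'E'
from h import *
p=get_state()["position"];u,v=proj("scene",np.array((.518,-.058,.06))).astype(int)
f=lambda X:((proj("scene",np.array(X))-(u-50,v-50))*5).round()
a=np.radians(57);d=np.array([np.cos(a),np.sin(a),0]);e=np.array([-d[1],d[0],0])
print("tcp",f(p))
for s in(-1,1):
  for w in(-1,1):print(s,w,"inner",f(p+s*.025*d+w*.0075*e),"outer",f(p+s*.032*d+w*.0075*e), "outer64",f(p+s*.042*d+w*.0075*e))
print("knob",f((.518,-.058,.07)),f((.518,-.058,.056)),"post",f((.462,-.0216,.1)))
from scipy.spatial.transform import Rotation
print(Rotation.from_rotvec(get_state()["ee_rot"]).as_matrix().round(3))
for s in(-1,1):
  for h in (.05,.1): print("knuckle",s,h,f(p+s*.03*d+[0,0,h]))
C,_=ray("scene",(320,240));print(C)
E
```

```text
tcp [245. 270.]
-1 -1 inner [176. 274.] outer [159. 271.] outer64 [134. 267.]
-1 1 inner [188. 247.] outer [171. 244.] outer64 [146. 241.]
1 -1 inner [303. 293.] outer [321. 296.] outer64 [347. 300.]
1 1 inner [314. 266.] outer [332. 269.] outer64 [357. 273.]
knob [250. 233.] [253. 260.] post [294.  60.]
[[-0.838  0.545  0.001]
 [ 0.545  0.838  0.   ]
 [-0.001  0.    -1.   ]]
knuckle -1 0.05 [156. 161.]
knuckle -1 0.1 [142.  56.]
knuckle 1 0.05 [313. 184.]
knuckle 1 0.1 [304.  79.]
[ 1.21025732 -0.20503196  0.73307758]
```

```bash
python3 - <<'E'
from h import *
import cv2
p=get_state()["position"];a=np.radians(57);d=np.array([np.cos(a),np.sin(a),0]);e=np.array([-d[1],d[0],0])
im0=camera("top");im=im0[:,:,::-1].copy();im2=camera("scene")[:,:,::-1].copy()
def box(c,img,h):
    q=np.array([proj(c,p+i*.094*d+j*.0375*e+[0,0,h]) for i,j in((-1,-1),(1,-1),(1,1),(-1,1))])
    return q
def crop(c,img,ctr,w,k):
    u,v=proj(c,np.array(ctr)).astype(int);w2=w
    o=cv2.resize(img[max(0,v-w2):v+w2,u-w2:u+w2],None,fx=k,fy=k,interpolation=2)
    for h,col in((.084,(0,255,0)),(.0,(255,0,0))):
        cv2.polylines(o,[((box(c,img,h)-(u-w2,max(0,v-w2)))*k).astype(int)],True,col,1)
    return cv2.resize(o,(400,400))
cv2.imwrite("pics/e.png",np.hstack([crop("scene",im2,(.518,-.058,.14),80,2.5),crop("top",im,(.518,-.058,.14),80,2.5)]))
E
```

```text
(no output)
```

View pics/e.png

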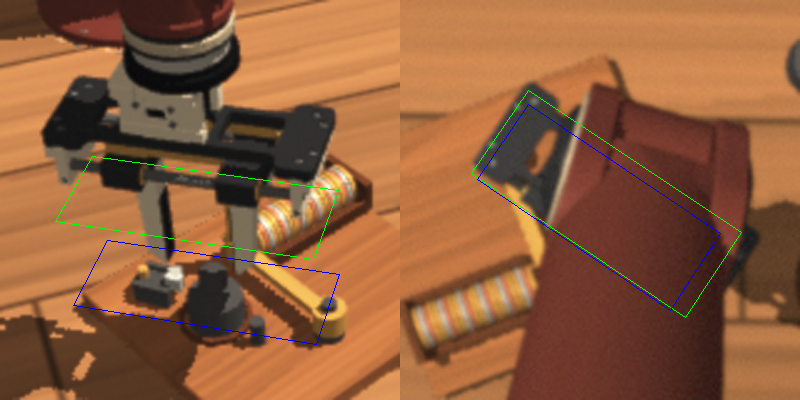

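Emit:
arm_command(delta_pos=[[0.007,0.019,0.03],[0.007,0.019,0.06],[0.007,0.019,0.09]], rotation=[[0,0,0],[0,0,0],[0,0,0]], grip=[0.15,0.15,0.15])

```text
time: 5.05
position: [0.5179, -0.0584, 0.0371]
ee_rot: [-0.894, -3.012, 0.0]
force: [0.1, -0.4, 0.1]
finger_gap: 0.0536
gripper_force: 0.0
```

```bash
python3 - <<'E'
from h import *
import cv2
goto(.518,-.058,.0505,57)
u,v=proj("scene",np.array((.518,-.058,.06))).astype(int);im=camera("scene")
p=get_state()["position"];print("tcp",(proj("scene",p)-(u-50,v-50))*5)
cv2.imwrite("pics/f.png",cv2.resize(im[v-50:v+50,u-50:u+50,::-1],(500,500),interpolation=2))
E
```

```text
t 5.05 pos [ 0.5179 -0.0584  0.0371] yaw 56.9 gap 0.0536 gf 0.0 F [ 0.11 -0.36  0.09] q [-0.06  0.63  0.19  1.96 -0.21  0.57  1.27]
delta [ 0.001  0.003 -0.09 ] rot [-0.    -0.    -0.001]
tcp [255.22130628 295.57327223]
```

View pics/f.png

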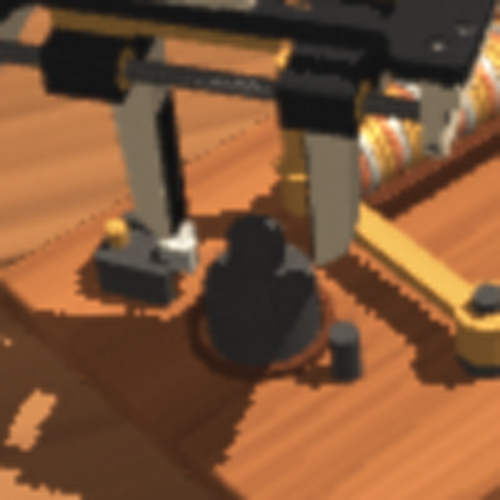

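Emit:
arm_command(delta_pos=[[0,0,0.03],[0,0,0.05],[0,0,0.05]], rotation=[[0,0,0],[0,0,0],[0,0,0]], grip=[0.15,0.15,0.15])

```text
time: 5.48
position: [0.5178, -0.0585, 0.0296]
ee_rot: [-0.894, -3.011, 0.0]
force: [-0.4, 1.2, -0.2]
finger_gap: 0.0533
gripper_force: 0.0
```

Emit:
arm_command(delta_pos=[[0,0,0],[0,0,0],[0,0,0],[0,0,0]], rotation=[[0,0,0],[0,0,0],[0,0,0],[0,0,0]], grip=[-0.2,-0.4,-0.6,-1])

```text
time: 5.98
position: [0.5185, -0.0579, 0.03]
ee_rot: [0.894, 3.011, 0.001]
force: [1.4, 1.7, -0.4]
finger_gap: 0.0207
gripper_force: 30.0
```

Emit:
arm_command(delta_pos=[[0,0,-0.06],[0,0,-0.2],[0,0,-0.45],[0,0,-0.7],[0,0,-0.7]], rotation=[[0,0,0],[0,0,0],[0,0,0],[0,0,0],[0,0,0]], grip=[-1,-1,-1,-1,-1])

```text
time: 6.6
position: [0.5198, -0.0591, 0.1371]
ee_rot: [0.893, 3.006, 0.001]
force: [0.4, 0.4, -5.2]
finger_gap: 0.0205
gripper_force: 30.0
```

```bash
python3 - <<'E'
from h import *
import cv2
goto(.459,-.292,.12,57)
im=camera("scene");b=look_for("weight","scene");print(b[:2])
p=get_state()["position"];u,v=proj("scene",p).astype(int);print(u,v)
cv2.imwrite("pics/g.png",cv2.resize(im[v-60:v+60,u-60:u+60,::-1],(480,480),interpolation=2))
E
```

```text
t 6.6 pos [ 0.5198 -0.0591  0.1371] yaw 56.9 gap 0.0205 gf 29.99 F [ 0.43  0.36 -5.22] q [-0.1   0.48  0.25  1.86 -0.16  0.81  1.22]
delta [-0.508 -1.522  0.113] rot [ 0.002  0.004 -0.001]
[{'box': [261.7, 172.4, 19.7, 34.1], 'p': 0.79}, {'box': [278.9, 184.4, 50.2, 66.7], 'p': 0.72}]
270 195
```

View pics/g.png

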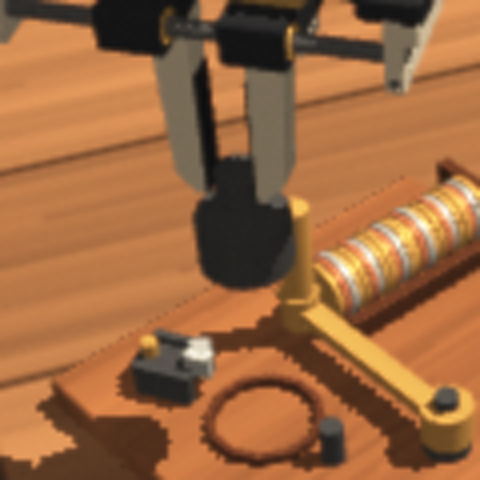

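Emit:
arm_command(delta_pos=[[-0.08,-0.25,0],[-0.16,-0.5,0],[-0.25,-0.75,0],[-0.25,-0.76,0]], rotation=[[0,0,0],[0,0,0],[0,0,0],[0,0,0]], grip=[-1,-1,-1,-1])

```text
time: 7.2
position: [0.4839, -0.1789, 0.1328]
ee_rot: [-0.905, -3.004, 0.005]
force: [0.2, 0.5, -4.9]
finger_gap: 0.0205
gripper_force: 30.0
```

Emit:
arm_command(delta_pos=[[-0.08,-0.25,0],[-0.16,-0.5,0],[-0.25,-0.75,0.1],[-0.25,-0.76,0.2],[-0.25,-0.76,0.3]], rotation=[[0,0,0],[0,0,0],[0,0,0],[0,0,0],[0,0,0]], grip=[-1,-1,-1,-1,-1])

```text
time: 7.82
position: [0.4556, -0.2885, 0.0875]
ee_rot: [-0.893, -3.008, -0.004]
force: [0.5, 1.3, -5.3]
finger_gap: 0.0204
gripper_force: 30.0
```

```bash
python3 - <<'E'
from h import *
goto(.459,-.292,.02,57)
for c in("scene","top"):camera(c);print(look_for("weight",c)[:2])
E
```

```text
t 7.83 pos [ 0.4556 -0.2885  0.0875] yaw 56.9 gap 0.0204 gf 29.99 F [ 0.48  1.26 -5.33] q [ 0.38  0.58  0.23  1.86 -0.19  0.73  1.7 ]
delta [-0.034 -0.008  0.45 ] rot [ 0.001 -0.003 -0.001]
[{'box': [131.7, 202.7, 23.4, 31.5], 'p': 0.95}, {'box': [409.3, 144.2, 45.8, 69.3], 'p': 0.42}]
[{'box': [158.8, 259.3, 61.2, 37.5], 'p': 0.22}]
```

Emit:
arm_command(delta_pos=[[-0.03,-0.01,0.15],[-0.03,-0.01,0.3],[-0.03,-0.01,0.4],[-0.03,-0.01,0.44],[-0.03,-0.01,0.44]], rotation=[[0,0,0],[0,0,0],[0,0,0],[0,0,0],[0,0,0]], grip=[-1,-1,-1,-1,-1])

```text
time: 8.65
position: [0.4596, -0.2941, 0.024]
ee_rot: [0.894, 3.011, -0.0]
force: [-1.1, 0.1, -5.6]
finger_gap: 0.0205
gripper_force: 30.0
```

Emit:
arm_command(delta_pos=[[0,0,0.01],[0,0,0.02],[0,0,0.025]], rotation=[[0,0,0],[0,0,0],[0,0,0]], grip=[-1,-1,-1])

```text
time: 9.02
position: [0.4595, -0.2942, 0.0203]
ee_rot: [0.894, 3.011, -0.0]
force: [0.8, 1.0, -5.3]
finger_gap: 0.0203
gripper_force: 30.0
```

Still unsupported; lower a bit more.

Emit:
arm_command(delta_pos=[[0,0,0.01],[0,0,0.017],[0,0,0.017]], rotation=[[0,0,0],[0,0,0],[0,0,0]], grip=[-1,-1,-1])

```text
time: 9.4
position: [0.4596, -0.2942, 0.018]
ee_rot: [0.894, 3.011, 0.0]
force: [-0.6, 0.5, -0.4]
finger_gap: 0.0199
gripper_force: 30.0
```

Emit:
arm_command(delta_pos=[[0,0,0],[0,0,0],[0,0,0],[0,0,-0.05],[0,0,-0.2]], rotation=[[0,0,0],[0,0,0],[0,0,0],[0,0,0],[0,0,0]], grip=[-0.2,0.1,0.1,0.1,0.1])

```text
time: 10.02
position: [0.4586, -0.2937, 0.0474]
ee_rot: [-0.894, -3.009, -0.001]
force: [0.5, 0.7, 0.1]
finger_gap: 0.0508
gripper_force: 0.0
```

Emit:
arm_command(delta_pos=[[0,0,-0.3],[0,0,-0.6],[0,0,-0.6],[0,0,-0.6]], rotation=[[0,0,0.1],[0,0,0.22],[0,0,0.34],[0,0,0.45]], grip=[0.1,0.1,0.1,0.1])

```text
time: 10.52
position: [0.4598, -0.2943, 0.139]
ee_rot: [1.887, 2.509, 0.001]
force: [-0.0, -0.2, 0.5]
finger_gap: 0.0511
gripper_force: 0.0
```

```bash
python3 - <<'E'
from h import *
import cv2
goto(.462,-.0216,.12,-50)
goto(.462,-.0216,.12,130)
im=camera("scene");print(look_for("weight","scene")[:1],look_for("post_top","scene")[:1])
cv2.imwrite("pics/h.png",cv2.resize(im[170:300,100:340,::-1],(720,390),interpolation=2))
E
```

```text
t 10.53 pos [ 0.4598 -0.2943  0.139 ] yaw 16.1 gap 0.0511 gf 0.0 F [-0.04 -0.24  0.46] q [ 0.22  0.54  0.47  1.8  -0.31  0.87  1.12]
delta [1.743 0.518 0.125] rot [0.002 0.    0.734]
t 10.53 pos [ 0.4598 -0.2943  0.139 ] yaw 16.1 gap 0.0511 gf 0.0 F [-0.04 -0.24  0.46] q [ 0.22  0.54  0.47  1.8  -0.31  0.87  1.12]
delta [1.743 0.518 0.125] rot [-0.     0.002 -1.266]
[{'box': [139.4, 233.0, 25.0, 27.6], 'p': 0.6}] [{'box': [277.9, 181.5, 50.9, 67.0], 'p': 0.95}]
```

View pics/h.png

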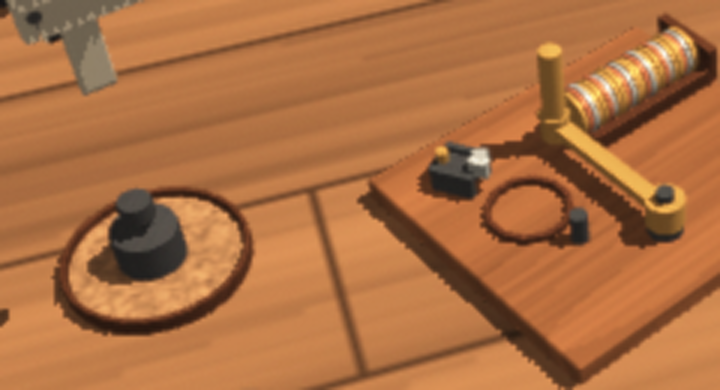

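Emit:
arm_command(delta_pos=[[0.3,0.1,0],[0.6,0.2,0],[0.87,0.26,0],[0.87,0.26,0],[0.87,0.26,0]], rotation=[[0,0,0.1],[0,0,0.2],[0,0,0.3],[0,0,0.4],[0,0,0.5]], grip=[0.1,0.1,0.1,0.1,0.1])

```text
time: 11.3
position: [0.4599, -0.1571, 0.1377]
ee_rot: [-2.701, -1.604, -0.0]
force: [0.2, 0.7, -0.1]
finger_gap: 0.0509
gripper_force: 0.0
```

```bash
python3 -c "
from h import *
goto(.462,-.0216,.12,-47)"
```

```text
t 11.3 pos [ 0.4599 -0.1571  0.1377] yaw -28.6 gap 0.0509 gf 0.0 F [ 0.23  0.75 -0.12] q [-0.2   0.51  0.72  1.96 -0.45  0.83  0.26]
delta [ 0.8   -0.42   0.118] rot [-0.    -0.     0.204]
```

Emit:
arm_command(delta_pos=[[0.3,-0.15,0],[0.6,-0.3,0],[0.8,-0.42,0],[0.8,-0.42,0]], rotation=[[0,0,0.07],[0,0,0.14],[0,0,0.2],[0,0,0.2]], grip=[0.3,0.3,0.3,0.3])

```text
time: 11.8
position: [0.4617, -0.019, 0.137]
ee_rot: [-2.912, -1.175, 0.002]
force: [-0.6, -1.3, -0.3]
finger_gap: 0.0604
gripper_force: 0.0
```

```bash
python3 - <<'E'
from h import *
import cv2
goto(.462,-.0216,.043,-47)
im=camera("scene")
cv2.imwrite("pics/i.png",cv2.resize(im[120:270,210:360,::-1],(600,600),interpolation=2))
E
```

```text
t 11.8 pos [ 0.4617 -0.019   0.137 ] yaw -46.0 gap 0.0604 gf 0.0 F [-0.64 -1.28 -0.25] q [-0.57  0.51  0.83  2.02 -0.51  0.83 -0.25]
delta [-0.01   0.015  0.627] rot [-0.001  0.     0.011]
```

View pics/i.png

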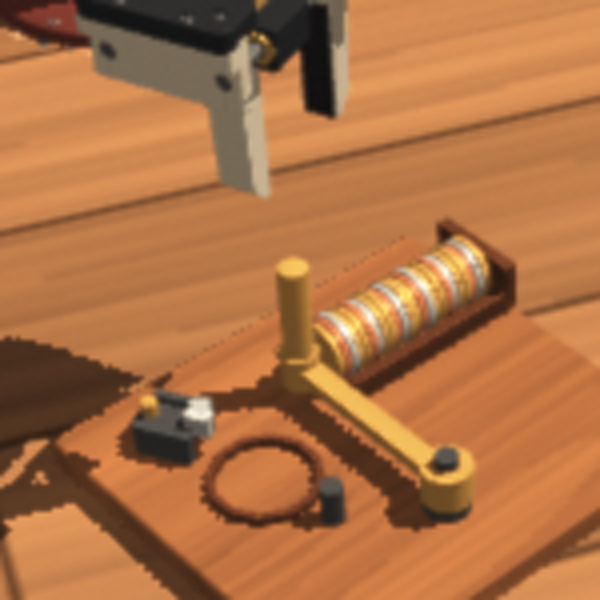

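Emit:
arm_command(delta_pos=[[-0.01,0.015,0.2],[-0.01,0.015,0.4],[-0.01,0.015,0.55],[-0.01,0.015,0.625],[-0.01,0.015,0.625]], rotation=[[0,0,0],[0,0,0],[0,0,0],[0,0,0],[0,0,0]], grip=[0.3,0.3,0.3,0.3,0.3])

```text
time: 12.48
position: [0.4623, -0.0263, 0.0437]
ee_rot: [2.919, 1.16, -0.001]
force: [1.0, -0.3, 0.3]
finger_gap: 0.0603
gripper_force: 0.0
```

Emit:
arm_command(delta_pos=[[0,0,0],[0,0,0],[0,0,0],[0,0,0],[0,0,0]], rotation=[[0,0,0],[0,0,0],[0,0,0],[0,0,0],[0,0,0]], grip=[-0.2,-0.5,-1,-1,-1])

```text
time: 13.1
position: [0.46, -0.0235, 0.0435]
ee_rot: [-2.914, -1.162, 0.005]
force: [-3.6, 2.3, 3.2]
finger_gap: 0.0152
gripper_force: 30.4
```

```bash
python3 - <<'E'
from h import *
p=get_state()["position"];z=p[2]
goto(*p,-47)
c0=np.array([.462,-.0216])-.110*0; piv=np.array([.462,-.0216])+.11*np.array([np.cos(np.radians(22.8)),np.sin(np.radians(22.8))])
print("pivot",piv,"dist from tcp",np.linalg.norm(p[:2]-piv))
M=Ro.from_rotvec(get_state()["ee_rot"]).as_matrix()
r=p[:2]-piv
for t in(.1,.2,.3,.4,.5,.6,.7,.78,.84):
    c,s=np.cos(t),np.sin(t);q=piv+np.array([[c,-s],[s,c]])@r
    print(t,(M.T@np.array([*(q-p[:2]),0])/.15).round(3),q.round(3))
E
```

```text
t 13.1 pos [ 0.46   -0.0235  0.0435] yaw -46.5 gap 0.0152 gf 30.4 F [-3.6   2.33  3.15] q [-0.43  0.64  0.66  2.12 -0.7   0.62 -0.08]
delta [0. 0. 0.] rot [-0.004  0.001  0.005]
pivot [0.56340495 0.02102671] dist from tcp 0.11257531933169079
0.1 [-0.022  0.072 -0.   ] [ 0.465 -0.034]
0.2 [-0.037  0.145 -0.001] [ 0.471 -0.043]
0.3 [-0.045  0.22  -0.001] [ 0.478 -0.052]
0.4 [-0.045  0.295 -0.002] [ 0.485 -0.06 ]
0.5 [-0.038  0.369 -0.002] [ 0.494 -0.068]
0.6 [-0.023  0.443 -0.002] [ 0.503 -0.074]
0.7 [-0.001  0.515 -0.003] [ 0.513 -0.08 ]
0.78 [ 0.021  0.57  -0.003] [ 0.521 -0.083]
0.84 [ 0.041  0.611 -0.004] [ 0.528 -0.086]
```

Emit:
arm_command(delta_pos=[[-0.02,0.07,0],[-0.037,0.145,0],[-0.045,0.22,0],[-0.045,0.295,0],[-0.038,0.37,0]], rotation=[[0,0,0],[0,0,0],[0,0,0],[0,0,0],[0,0,0]], grip=[-1,-1,-1,-1,-1])

```text
time: 13.72
position: [0.4852, -0.0644, 0.043]
ee_rot: [-2.898, -1.158, 0.024]
force: [-14.6, 2.9, 20.7]
finger_gap: 0.0153
gripper_force: 30.1
```

```bash
python3 - <<'E'
from h import *
piv=np.array([.5634,.021])
p=get_state()["position"];goto(.513,-.080,.0435,-47);goto(.521,-.083,.0435,-47);goto(.528,-.086,.0435,-47)
r=p[:2]-piv;print(np.linalg.norm(r),(np.arctan2(r[1],r[0])+np.pi)-np.radians(22.8))
E
```

```text
t 13.72 pos [ 0.4852 -0.0644  0.043 ] yaw -46.4 gap 0.0153 gf 30.07 F [-14.57   2.94  20.66] q [-0.33  0.68  0.67  2.02 -0.67  0.69 -0.04]
delta [ 0.062  0.203 -0.009] rot [-0.016  0.004  0.006]
t 13.72 pos [ 0.4852 -0.0644  0.043 ] yaw -46.4 gap 0.0153 gf 30.07 F [-14.57   2.94  20.66] q [-0.33  0.68  0.67  2.02 -0.67  0.69 -0.04]
delta [ 0.087  0.254 -0.01 ] rot [-0.016  0.004  0.006]
t 13.72 pos [ 0.4852 -0.0644  0.043 ] yaw -46.4 gap 0.0153 gf 30.07 F [-14.57   2.94  20.66] q [-0.33  0.68  0.67  2.02 -0.67  0.69 -0.04]
delta [ 0.107  0.3   -0.012] rot [-0.016  0.004  0.006]
0.11578919830180447 0.4318799938859713
```

Emit:
arm_command(delta_pos=[[-0.01,0.04,-0.01],[0.0,0.08,-0.01],[0.01,0.115,-0.01],[0.025,0.15,-0.01],[0.025,0.15,-0.01]], rotation=[[0,0,0],[0,0,0],[0,0,0],[0,0,0],[0,0,0]], grip=[-1,-1,-1,-1,-1])

```text
time: 14.35
position: [0.5074, -0.0817, 0.0435]
ee_rot: [-2.909, -1.161, 0.018]
force: [-9.8, 2.3, 2.0]
finger_gap: 0.0151
gripper_force: 30.0
```

```bash
python3 - <<'E'
from h import *
piv=np.array([.5634,.021])
p=get_state()["position"];goto(.521,-.083,.0435,-47)
r=p[:2]-piv;print(np.linalg.norm(r),(np.arctan2(r[1],r[0])+np.pi)-np.radians(22.8))
E
```

```text
t 14.35 pos [ 0.5074 -0.0817  0.0435] yaw -46.5 gap 0.0151 gf 29.99 F [-9.84  2.3   1.98] q [-0.3   0.7   0.67  1.97 -0.66  0.72 -0.04]
delta [ 0.06   0.069 -0.001] rot [-0.008  0.005  0.006]
0.11699057656683345 0.6736885387169799
```

Emit:
arm_command(delta_pos=[[0.015,0.04,0],[0.03,0.075,0],[0.05,0.105,0],[0.05,0.105,0],[0.05,0.105,0]], rotation=[[0,0,0],[0,0,0],[0,0,0],[0,0,0],[0,0,0]], grip=[-1,-1,-1,-1,-1])

```text
time: 14.98
position: [0.5134, -0.0852, 0.0432]
ee_rot: [-2.896, -1.154, 0.04]
force: [-24.6, 5.0, 16.9]
finger_gap: 0.0152
gripper_force: 30.2
```

```bash
python3 - <<'E'
from h import *
import cv2
piv=np.array([.5634,.021])
p=get_state()["position"];goto(.521,-.083,.0435,-47)
r=p[:2]-piv;print(np.linalg.norm(r),(np.arctan2(r[1],r[0])+np.pi)-np.radians(22.8))
im=camera("scene")
cv2.imwrite("pics/j.png",cv2.resize(im[150:290,110:350,::-1],(800,467),interpolation=2))
E
```

```text
t 14.97 pos [ 0.5134 -0.0852  0.0432] yaw -46.6 gap 0.0152 gf 30.16 F [-24.57   5.    16.91] q [-0.29  0.72  0.67  1.93 -0.65  0.76 -0.05]
delta [ 0.047  0.024 -0.004] rot [-0.02   0.009  0.005]
0.11740851797238366 0.733000329319439
```

View pics/j.png

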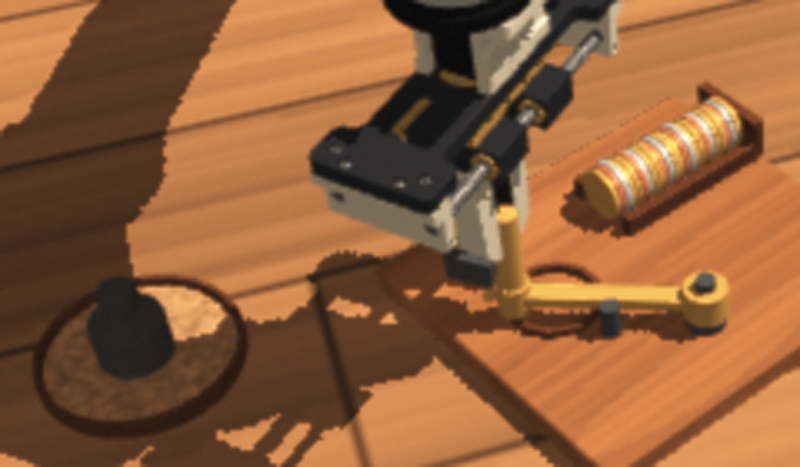

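```bash
python3 - <<'E'
from h import *
a=onz("scene",(262.4,213.8),.1);piv=onz("scene",(321.9,234.4),.052);r=(a-piv)[:2]
print(a,piv,np.linalg.norm(r),np.arctan2(r[1],r[0])+np.pi-np.radians(22.8))
s=get_state();print(s["time"],s["force"],s["joint_vel"].round(3),s["gripper_force"])
E
```

```text
[ 0.52203417 -0.07856362  0.1       ] [0.56493075 0.02036359 0.052     ] 0.10782721623582828 0.7637141048357391
15.025 [-25.04395308   5.45559765  16.3063483 ] [-0.001 -0.001  0.001  0.     0.    -0.    -0.   ] 30.16347885131836
```

Emit:
arm_command(delta_pos=[[0,0,-0.01],[0,0,-0.01],[0,0,-0.01],[0,0,-0.01]], rotation=[[0,0,0],[0,0,0],[0,0,0],[0,0,0]], grip=[-1,-1,-1,-1])

```text
time: 15.52
position: [0.5133, -0.0852, 0.0434]
ee_rot: [-2.896, -1.154, 0.041]
force: [-23.0, 4.2, 9.2]
finger_gap: 0.0154
gripper_force: 30.1
```

Angle measures about 0.76–0.78 (arm on its stop post), steady at ~24 N; handing in.

```bash
python3 -c "
from plant import *
print(job_done())"
```

```text
the job is handed in; nothing more can be done
None
```

The small weight stands upright in the dish, and the sprung arm was held on its stop (about 0.76 rad measured from the picture, steady at about 24 N) when I handed the job in; no verdict was returned, and I did not check the pawl's return on its own.

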